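# Slide the tall flask into the bottle stand

### The arm

A 6-joint arm with a two-finger parallel gripper is mounted at the origin on a cart in front of the work surface, level with it; the furniture and walls round the work are solid. World frame = base frame: x ahead of the robot, y to its left, z up, the work surface at z = 0. Lengths are in mm, angles in rad, forces in N, time in s.
With the tool pointing down it reaches from about 300 to 775 mm from the base axis. Payload 14.6 kg.
Tool frame: the origin (TCP) lies midway between the tips of the shut fingers; the grasp point (between the pads) lies behind it (manip.grip_depth is the z of the grasp point in the tool frame, in mm); z points along the fingers, y is the line along which they close (so a half turn about z gives the same grasp; the last joint's range is limited). The gripper opens to 94 mm and grips with 3 to 60 N. Pads are 16 mm wide; open, the fingers measure 119 mm over their backs; the gripper's body (75 mm by 177 mm) begins 78 mm behind the grasp point.
Start: joints at [-1.318, 0.3, 1.521, -0, 1.321, -0.067], TCP at [172.9, -522.106, 205.446] pointing down, gripper open.
Joint ranges: [-3.03, 3.03], [-0.79, 2.21], [0.23, 2.52], [-1.04, 4.18], [0, 3.07], [-2.55, 2.55]. Speed limits (rad/s): [2.22, 2.22, 2.57, 3.14, 3.14, 3.14].

### API

Orientations are given as [roll, pitch, yaw] about the fixed x, y, z axes, in that order (R = Rz(yaw) Ry(pitch) Rx(roll)).
In Python, from cell import manip gives the robot as it stands.
- The arm moves only by the tool creep_tool, called after "Request:" as name([rows], argument=value, ...), one row to a line, values as JSON. Schema: {"type":"object","properties":{"ticks":{"type":"array","items":{"type":"number"},"minItems":6,"maxItems":30},"jaw":{"type":"number"},"force":{"type":"number"},"only":{"type":"string"},"quiet":{"type":"boolean"},"lines":{"type":"string"}},"required":["ticks"],"additionalProperties":false}. ticks is one flat list of numbers that holds 1 to 5 rows one after another, with no inner brackets; each row has 6 numbers: dx, dy, dz in fractions of the full range, 1 being 1000 mm, then a rotation vector rx, ry, rz in shares of 2 pi rad (1.0 is 2 pi rad); each row is the pose to reach, as a shift and turn from the pose commanded when the call began, along the tool's axes at that moment; what a row does not reach only later rows make up. A row lasts 1/10 s, in which the tool goes at most 50 mm and 0.15 rad, less where a joint would pass 70% of its speed; a pose out of reach is approached as far as the arm can. jaw is the finger opening in mm, set as the call begins (left out keeps the last). The fingers move at their own pace and stop on an object; force is the grip in N (left out, the last holds). Time passes only in rows, so rows that do not move let the fingers close. The tool returns the time, the measured TCP pose, the force, the opening and the grip force at its end. only (a regular expression) keeps the lines of the reply that match it, lines (a string "A,B") keeps lines A to B, and quiet returns only ok. No shift or turn number may pass 1 either way. Input that does not fit is refused with a message, and nothing moves.
- manip.read_state(): the state, without advancing time (a new reading comes with each control period).
- manip.camera(name): name is "scene" or "side" or "wrist"; returns (picture, depth): 420x560x3 uint8, red, green, blue; 420x560 float32, mm along the optical axis (not along the pixel's ray), 0 where there is no reading.
- manip.camera_info(name): a dict with "K" (3x3 intrinsics, pixels), "rvec" (rotation vector, rad) and "tvec" (3), from world to camera coordinates, as OpenCV has them; the wrist camera has in their place "mount" (4x4, takes a point from camera to tool coordinates, whose origin is the TCP and whose axes are the flange's). Camera axes: x right, y down, z forward; pixel columns grow to the right and rows downward; lengths in mm; the calibration is good to about 2 mm. A picture is of the moment at which its call begins: read the wrist's pose just before it. camera_info takes no time and is no camera call.
- manip.sign_off(): hands the job in; it is judged then, once.
The state is a dict: "clock": time; "joints": joint angles; "qd": joint speeds; "effort": joint torques, N m; "eef_pos": TCP position; "eef_rot": TCP orientation; "wrist_force": force on the tool from outside, world axes, zero at the start; "moment": the same for the moment, N m; "finger_gap": finger opening in mm; "finger_force": force on a finger pad.
Only numpy, scipy, OpenCV 4.12 (cv2) and the standard library are available. Lean on these libraries where they do the work, as an engineer would, in place of code of your own. Each camera call takes 0.05 s, during which the arm holds its last target. There are 200 camera calls.

### The job

Park the tall white flask in the low wooden bottle stand: push it gently with the fingers, low on its body, so that it slides upright along the worktop and in through the stand's open end until it stands fully home against the tall end wall. Do not squeeze, lift or tip it; leave it standing there and leave all the other things on the worktop where they are.

Things in the scene. Friction and masses are not known exactly. Their poses are not given: they have to be found in the camera images.
- flask: Tall white steel flask with a thin black ring near its foot: cylinder 72 mm in diameter, lid 68 mm wide above 162 mm, 215 mm high; about 0.46 kg, mass centre half way up. Origin: centre of its underside, z up its axis. Loose on the worktop; pushed above about 45 mm it may tip instead of sliding. To push below 30 mm, lean the hand back about 35 degrees so its body clears the flask.
- bottle_stand: Light-wood stand fixed to the worktop, no floor: two rails 22 mm high, 10 thick, 94 apart inside; at one end a wall 60 mm high. Origin: on the worktop midway between the rails, where the flask's axis stands when touching the wall. z up, +y from open mouth to wall, x across. Wall's inner face at y = +36 mm, rail noses at y = -63. +y is within 0.2 rad of world +y: the mouth faces the robot's right.
- canister: Bystander: green sugar canister with a wooden lid, 87 mm in diameter, 110 mm high, to the left beyond the stand. Origin: centre of its underside.
- tea_box: Bystander: small beige and orange card box, 46 x 62 x 82 mm high, left of the stand. Origin: centre of its underside.
- white_pod: Bystander: white coffee pod with a green lid, 50 mm in diameter, 44 mm high, in the row towards the back. Origin: centre of its underside.
- blue_pod: Bystander: dark blue coffee pod with a grey lid, 50 mm in diameter, 44 mm high, in the row towards the back. Origin: centre of its underside.
- brown_pod: Bystander: white coffee pod with a light brown lid, 50 mm in diameter, 44 mm high, in the row towards the back. Origin: centre of its underside.
- salt: Bystander: clear salt shaker with a grey top, 44 mm in diameter, 90 mm high, at the left front. Origin: centre of its underside.
- banded_mug: Bystander: cream mug with a dark blue band, 82 mm in diameter, 92 mm high, 115 mm long with its handle, left of the stand. Origin: centre of that length, at its underside.
- spoon: Bystander: steel teaspoon, 130 x 27 x 11 mm, lying at the right. Origin: centre of its underside.
- oven_handle (a point): Keep clear: nearest point of the microwave's upright door handle, 48 to 249 mm above the worktop, at the back right; the microwave's front, 285 mm high, lies 35 mm further back. Left of the microwave is the dish rack, 105 mm high, its front 16 mm further back than this point. A wall cabinet hangs above the microwave from 0.59 m up: keep a raised arm from swinging into it.

How it is judged:
By the outcome, as a careful person would: the job done as asked, in the order asked, and still so for the second after the job is handed in, with the robot touching nothing.
It also fails if it takes over 56 s, if anything falls off the work surface, if the arm or the gripper's body presses on something with over 40 N, if the wrist force passes 120 N, or if a joint passes its speed limit or range.

## Working session

There is one attempt and no reset: what is moved stays moved. The work goes in short steps, Python scripts to look and compute and a tool call to move; the robot and the scene stay as the last step left them, time stands still between calls to the robot, and variables do not carry over. Pictures are saved under pics/ and viewed, at most 10 in all, crops included, and the job is handed in when it is done.

```bash
ls; mkdir -p pics; cat > h.py <<'E'
import numpy as np,cv2
from cell import manip
def cap(n):
    p,d=manip.camera(n); np.savez(f'{n}.npz',p=p,d=d); return p,d
def save(p,f,s=1): cv2.imwrite(f'pics/{f}',cv2.resize(p[:,:,::-1],None,fx=s,fy=s,interpolation=cv2.INTER_CUBIC))
def world(n,uv,z=None):
    i=manip.camera_info(n);K=np.array(i['K']);R=cv2.Rodrigues(np.array(i['rvec'],float))[0];t=np.array(i['tvec'],float).ravel()
    d=np.load(f'{n}.npz')['d'];o=[]
    for u,v in uv:
        r=np.linalg.inv(K)@[u,v,1]
        if z is None: o.append(R.T@(r*d[int(v),int(u)]-t))
        else:
            c=-R.T@t;w=R.T@r;o.append(c+w*(z-c[2])/w[2])
    return np.array(o).round(1)
def cloud(n):
    i=manip.camera_info(n);K=np.array(i['K']);R=cv2.Rodrigues(np.array(i['rvec'],float))[0];t=np.array(i['tvec'],float).ravel()
    d=np.load(f'{n}.npz')['d'];v,u=np.mgrid[:420,:560]
    P=np.linalg.inv(K)@np.stack([u.ravel(),v.ravel(),np.ones(u.size)])*d.ravel()
    X=(R.T@(P-t[:,None])).T.reshape(420,560,3);X[d==0]=np.nan;return X
E
python3 - <<'E'
from h import *
for n in('scene','side'):
    p,d=cap(n);save(p,n+'0.png',1.4)
    i=manip.camera_info(n);R=cv2.Rodrigues(np.array(i['rvec'],float))[0];print(n,(-R.T@np.array(i['tvec'],float).ravel()).round())
print(manip.read_state(),manip.grip_depth)
E
```

```text
pics
scene [ -20. 1124.  725.]
side [-360. -657.  840.]
{'clock': 0.1, 'joints': array([-1.31763356e+00,  3.00408635e-01,  1.52151049e+00, -2.16433650e-05,
        1.32067920e+00, -6.66241076e-02]), 'qd': array([-0.00095266, -0.0013191 ,  0.00010688, -0.00210145,  0.00035555,
       -0.00040209]), 'effort': array([ 1.45863974e-03, -5.32645297e+01, -3.53284049e+01,  7.09672272e-02,
        2.34700588e-02, -7.07731533e-05]), 'eef_pos': array([ 172.82252332, -521.90274231,  204.95044921]), 'eef_rot': array([-3.14058782e+00, -4.60342015e-05,  3.19792217e-01]), 'wrist_force': array([-0.18358192, -0.01242383,  0.64102464]), 'moment': array([0.00264829, 0.00612619, 0.04337703]), 'finger_force': 0.0, 'finger_gap': 93.77234130377664} -18.8
```

View pics/scene0.png

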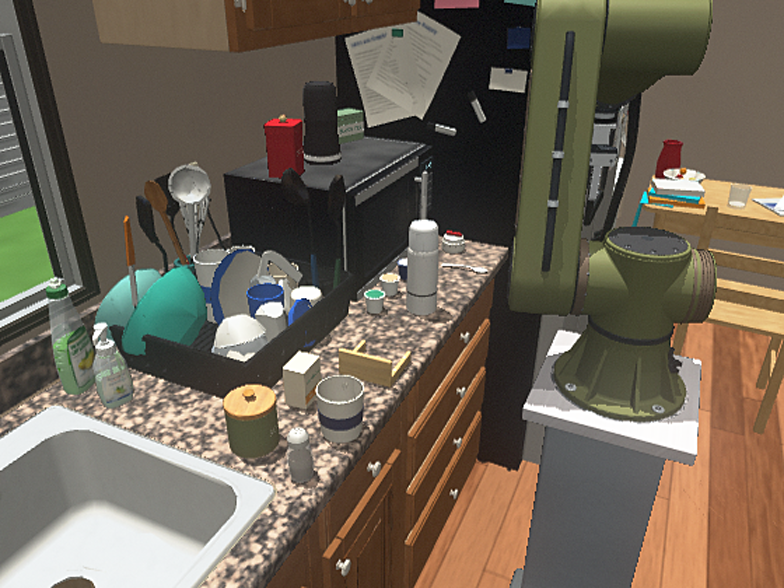

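View pics/side0.png

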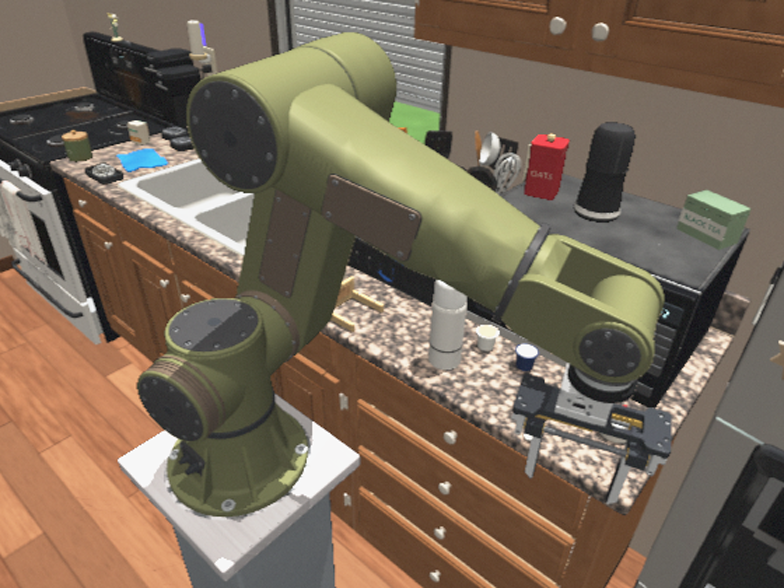

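Scene view: the flask is at about (422,265) and the stand at (375,362), with its wall to the left, nearer the camera. The pods are at (375,300), (390,285) and (403,268), the spoon at (465,268). The side view shows the flask at (447,325) and the stand partly hidden behind the arm. Next I'll enlarge the middle of the scene view and fit the shapes from depth.

```bash
python3 - <<'E'
from h import *
p=np.load('scene.npz')['p'];save(p[150:350,200:400][:, :],'crop1.png',3)
from scipy.optimize import least_squares
for n,(u0,u1,v0,v1) in {'scene':(285,318,155,228),'side':(303,336,198,268)}.items():
    X=cloud(n)[v0:v1,u0:u1].reshape(-1,3);X=X[(X[:,2]>15)&(X[:,2]<155)]
    m=np.nanmedian(X,0);X=X[np.hypot(*(X-m)[:,:2].T)<60]
    f=lambda c:np.hypot(X[:,0]-c[0],X[:,1]-c[1])-36
    s=least_squares(f,m[:2]+(np.array([25,-25]) if n=='scene' else [25,25]),loss='soft_l1');print(n,m.round(1),s.x.round(1),np.abs(s.fun).mean(),len(X))
X=cloud('scene')
# stand points, height classes
S=X[240:280,235:298].reshape(-1,3)
for lo,hi in((18,26),(54,64)):
    Q=S[(S[:,2]>lo)&(S[:,2]<hi)];print(lo,len(Q));
    r=cv2.minAreaRect(Q[:,:2].astype(np.float32)) ;print(r, Q.min(0).round(1),Q.max(0).round(1))
E
```

```text
scene [469.2 -89.2  79.5] [ 467.4 -112.9] 1.8454231545850888 859
side [ 440.4 -126.1   80.4] [ 465.9 -112.3] 1.2330593456024272 911
18 181
((453.7324523925781, 162.4532470703125), (114.27857971191406, 111.11343383789062), 0.8289011120796204) [395.8 107.7  18. ] [511.3 218.8  26. ]
54 144
((434.4403381347656, 257.93878173828125), (104.32280731201172, 150.56320190429688), 22.45316505432129) [397.2 203.5  54.1] [511.4 346.4  63.9]
```

View pics/crop1.png

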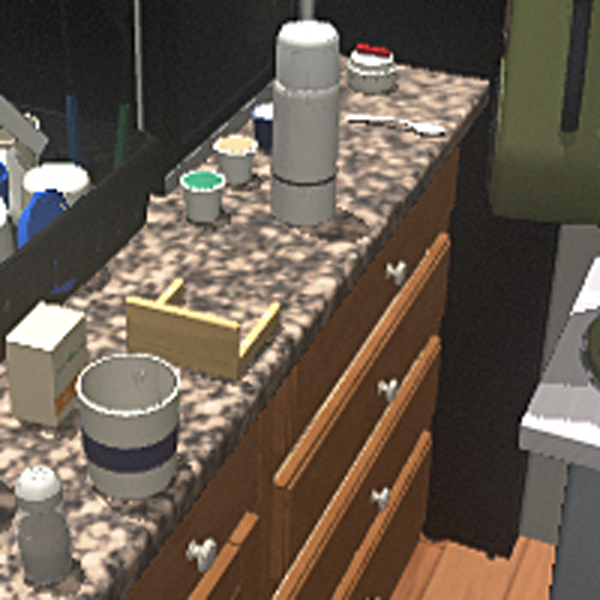

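Crop: the outer corners of the wall top are at crop (127,298) and (240,324), the rail noses at (182,282) and (278,305). The flask foot is at (303,215).

```bash
python3 - <<'E'
from h import *
c=lambda *a:[(200+x/3,150+y/3) for x,y in a]
print('wall top outer',world('scene',c((127,298),(240,324)),60),'noses',world('scene',c((180,282),(278,306)),22))
print('pods',world('scene',c((203,181),(237,147)),44))
X=cloud('scene');S=X[235:282,235:298].reshape(-1,3);S=S[(S[:,0]>385)&(S[:,0]<525)]
# wall outer face / rails
W=S[(S[:,2]>28)&(S[:,2]<58)&(S[:,1]>180)&(S[:,1]<222)]
l=cv2.fitLine(W[:,:2].astype(np.float32),cv2.DIST_HUBER,0,.01,.01).ravel();print('wall',len(W),l,W.min(0),W.max(0))
T=S[(S[:,2]>17)&(S[:,2]<25)&(S[:,1]<198)]
for a in(T[T[:,0]<450],T[T[:,0]>450]):
    l=cv2.fitLine(a[:,:2].astype(np.float32),cv2.DIST_HUBER,0,.01,.01).ravel();print('rail',len(a),l,a.min(0).round(),a.max(0).round())
F=X[180:230,280:330].reshape(-1,3)
# spoon / handle
for n,r in{'spoon':world('scene',c((350,118),(440,130)),5)}.items():print(n,r)
h=X[110:160,298:312].reshape(-1,3);h=h[(h[:,2]>50)&(h[:,1]<-150)];print('handle',np.nanmin(h,0),np.nanmedian(h,0))
E
```

```text
wall top outer [[506.1 215.6  60. ]
 [394.8 210.3  60. ]] noses [[503.2 115.6  22. ]
 [398.7 114.2  22. ]]
pods [[ 559.   -50.1   44. ]
 [ 561.  -142.8   44. ]]
wall 372 [9.9970382e-01 2.4337489e-02 4.5319836e+02 2.1430913e+02] [396.30263498 203.45544154  28.0606215 ] [511.39966009 220.86973901  57.98350294]
rail 69 [ 3.3762194e-02 -9.9942988e-01  4.0193546e+02  1.5468697e+02] [397. 108.  17.] [409. 197.  24.]
rail 28 [ 5.6875829e-02 -9.9838126e-01  5.0695029e+02  1.3139758e+02] [501. 108.  18.] [511. 154.  23.]
spoon [[ 500.  -353.3    5. ]
 [ 386.  -368.2    5. ]]
handle [ 567.66935384 -641.17775282   52.14773676] [ 603.85587106 -456.75622397  181.76866832]
```

```bash
cat > go.py <<'E'
from h import *
from scipy.spatial.transform import Rotation as Ro
def tgt(lean=35,yaw=.04):
    d=np.array([-np.sin(yaw),np.cos(yaw),0]);e=np.array([np.cos(yaw),np.sin(yaw),0]);s,c=np.sin(np.radians(lean)),np.cos(np.radians(lean));k=np.array([0,0,1])
    return np.stack([s*k+c*d,e,s*d-c*k],1)
def delta(p,**k):
    s=manip.read_state();R=Ro.from_euler('xyz',s['eef_rot']).as_matrix()
    print('clock',s['clock'],'pos',s['eef_pos'].round(1),'F',s['wrist_force'].round(1),'q',s['joints'].round(2),'\n d',(R.T@(np.array(p)-s['eef_pos'])).round(1),'rv',Ro.from_matrix(R.T@tgt(**k)).as_rotvec().round(4))
E
python3 -c "
from go import *
delta([470,-270,150])"
```

```text
clock 0.1 pos [ 172.8 -521.9  205. ] F [-0.2 -0.   0.6] q [-1.32  0.3   1.52 -0.    1.32 -0.07] 
 d [ 361.3 -145.7   55.1] rv [ 0.3928  0.5219 -1.2485]
```

The manual's scale: shifts go in shares of 1000 mm and turns go in shares of 2 pi rad. Converting my numbers, 180 mm is 0.18, 144 mm is 0.144, -0.624 rad is -0.0993.

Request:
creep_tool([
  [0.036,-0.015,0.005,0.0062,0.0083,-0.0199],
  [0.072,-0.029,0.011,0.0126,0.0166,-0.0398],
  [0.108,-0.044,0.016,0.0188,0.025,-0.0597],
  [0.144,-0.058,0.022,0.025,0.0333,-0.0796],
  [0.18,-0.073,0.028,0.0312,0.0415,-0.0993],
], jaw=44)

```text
refused: ticks: the value is too short (schema: minItems 6). Nothing was moved.
```

Refused on format, not on reach. It needs one flat list, 6 numbers to a row, no inner brackets.

Request:
creep_tool(ticks=[0.036,-0.015,0.005,0.0062,0.0083,-0.0199,0.072,-0.029,0.011,0.0126,0.0166,-0.0398,0.108,-0.044,0.016,0.0188,0.025,-0.0597,0.144,-0.058,0.022,0.025,0.0333,-0.0796,0.18,-0.073,0.028,0.0312,0.0415,-0.0993], jaw=44)

```text
clock: 0.6
eef_pos: [321.7, -395.1, 177.2]
eef_rot: [-3.034, -0.306, 0.938]
wrist_force: [-0.3, 0.3, -0.2]
finger_gap: 57.4
finger_force: 0.0
```

```bash
python3 -c "
from go import *
delta([470,-270,150])"
```

```text
clock 0.6 pos [ 321.7 -395.1  177.2] F [-0.3  0.3 -0.2] q [-1.08  0.36  1.54  0.23  1.48 -0.51] 
 d [171.7  54.1  77.4] rv [ 0.1958  0.2597 -0.6195]
```

To row units: 172 mm is 0.172, 137 mm is 0.137, -0.62 rad is -0.0987.

Request:
creep_tool(ticks=[0.034,0.011,0.015,0.0062,0.0083,-0.0197,0.068,0.022,0.031,0.0124,0.0166,-0.0395,0.103,0.032,0.046,0.0188,0.0248,-0.0592,0.137,0.043,0.062,0.025,0.0331,-0.0788,0.172,0.054,0.077,0.0312,0.0414,-0.0987])

```text
clock: 1.1
eef_pos: [470.5, -270.6, 149.7]
eef_rot: [-3.141, -0.612, 1.611]
wrist_force: [0.8, -0.2, 0.8]
finger_gap: 43.8
finger_force: 0.0
```

```bash
python3 -c "
from go import *
delta([469,-200,60])"
```

```text
clock 1.1 pos [ 470.5 -270.6  149.7] F [ 0.8 -0.2  0.8] q [-0.79  0.59  1.35  0.4   1.66 -0.89] 
 d [  6.3   1.3 114. ] rv [-0.0004 -0.0007  0.0001]
```

To row units: 139 mm is 0.139, 112 mm is 0.112.

Request:
creep_tool(ticks=[-0.006,0,0.028,0,0,0,-0.012,0,0.056,0,0,0,-0.018,0,0.084,0,0,0,-0.024,0,0.112,0,0,0,-0.03,0,0.139,0,0,0])

```text
clock: 1.6
eef_pos: [467.3, -216.1, 17.7]
eef_rot: [-3.139, -0.609, 1.605]
wrist_force: [-0.1, -0.3, -0.0]
finger_gap: 43.7
finger_force: 0.0
```

```bash
python3 -c "
from go import *
p,d=cap('scene');save(p[150:300,240:440],'c2.png',4)
p,d=cap('side');save(p[160:380,280:500],'s2.png',2.7)
delta([469,-170,18])"
```

```text
clock 1.7 pos [ 466.1 -214.8   16.4] F [-0.2  1.1  0.4] q [-0.73  0.7   1.54  0.43  1.38 -0.95] 
 d [37.5  4.5 24.3] rv [-0.003  -0.0022 -0.006 ]
```

View pics/s2.png

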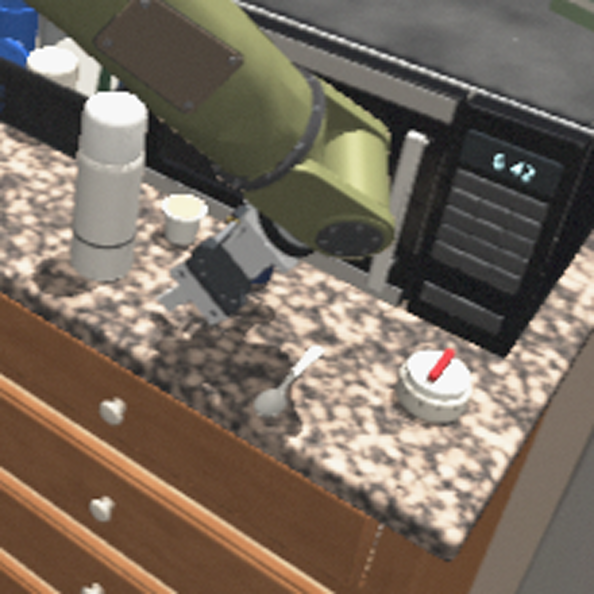

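The side crop shows the fingers low behind the flask, at about (185,295), with a clear lane to its foot at (103,265). Everything else is untouched.

To row units: 45 mm is 0.045, 40 mm is 0.04.

Request:
creep_tool(ticks=[0.012,0.002,0.008,0,0,0,0.024,0.004,0.016,0,0,0,0.034,0.004,0.022,0,0,0,0.04,0.004,0.026,0,0,0,0.045,0.004,0.029,0,0,0])

```text
clock: 2.2
eef_pos: [469.8, -162.5, 21.5]
eef_rot: [-3.141, -0.608, 1.607]
wrist_force: [0.2, 0.6, 0.5]
finger_gap: 44.0
finger_force: 0.0
```

```bash
python3 -c "
from go import *
delta([468,-150,18])
delta([455,134,18])"
```

```text
clock 2.2 pos [ 469.8 -162.5   21.5] F [0.2 0.6 0.5] q [-0.65  0.64  1.63  0.47  1.32 -0.91] 
 d [ 8.3 -1.3 10.1] rv [ 0.0014  0.0025 -0.0034]
clock 2.2 pos [ 469.8 -162.5   21.5] F [0.2 0.6 0.5] q [-0.65  0.64  1.63  0.47  1.32 -0.91] 
 d [241.6  -4.  172.6] rv [ 0.0014  0.0025 -0.0034]
```

To row units: 22 mm is 0.022, 18 mm is 0.018.

Request:
creep_tool(ticks=[0.004,0,0.004,0,0,0,0.008,0,0.008,0,0,0,0.012,-0.001,0.011,0,0,0,0.017,-0.001,0.015,0,0,0,0.022,-0.001,0.018,0,0,0])

```text
clock: 2.7
eef_pos: [467.7, -134.8, 18.8]
eef_rot: [-3.14, -0.608, 1.605]
wrist_force: [0.5, -2.5, -1.3]
finger_gap: 43.9
finger_force: 1.2
```

Request:
creep_tool(ticks=[0.005,0,0.004,0,0,0,0.01,0,0.007,0,0,0,0.015,0,0.011,0,0,0,0.02,0,0.014,0,0,0,0.025,0,0.018,0,0,0])

```text
clock: 3.2
eef_pos: [466.6, -103.7, 18.4]
eef_rot: [-3.14, -0.609, 1.606]
wrist_force: [0.7, -4.6, 2.2]
finger_gap: 43.7
finger_force: 2.0
```

```bash
cat >> go.py <<'E'
from scipy.optimize import least_squares
def flask(y):
    p,d=cap('scene');X=cloud('scene').reshape(-1,3);X=X[(X[:,2]>70)&(X[:,2]<155)&(abs(X[:,0]-462)<42)&(abs(X[:,1]-y)<60)]
    for lo,hi in((70,110),(120,155)):
        Q=X[(X[:,2]>lo)&(X[:,2]<hi)]
        s=least_squares(lambda c:np.hypot(Q[:,0]-c[0],Q[:,1]-c[1])-36,[463,y],loss='soft_l1');print('flask',lo,s.x.round(1),len(Q))
E
python3 -c "
from go import *
flask(-70)
delta([455,134,18])"
```

```text
flask 70 [466.  -68.5] 253
flask 120 [465.5 -68.9] 241
clock 3.25 pos [ 466.4 -102.9   18.3] F [ 0.2 -0.4  1.6] q [-0.57  0.59  1.73  0.52  1.25 -0.88] 
 d [194.3  -2.8 136. ] rv [ 0.0008  0.0016 -0.004 ]
```

To row units: 32 mm is 0.032, 26 mm is 0.026.

Request:
creep_tool(ticks=[0.006,0,0.004,0,0,0,0.012,0,0.009,0,0,0,0.019,0,0.013,0,0,0,0.026,0,0.018,0,0,0,0.032,-0.001,0.023,0,0,0])

```text
clock: 3.75
eef_pos: [464.2, -64.0, 17.9]
eef_rot: [-3.14, -0.609, 1.606]
wrist_force: [0.5, -5.8, 4.0]
finger_gap: 43.7
finger_force: 2.6
```

Request:
creep_tool(ticks=[0.006,0,0.004,0,0,0,0.012,0,0.009,0,0,0,0.019,0,0.013,0,0,0,0.026,0,0.018,0,0,0,0.032,0,0.023,0,0,0])

```text
clock: 4.25
eef_pos: [462.7, -24.7, 17.3]
eef_rot: [-3.14, -0.609, 1.606]
wrist_force: [0.1, -5.7, 3.9]
finger_gap: 44.0
finger_force: 3.0
```

Request:
creep_tool(ticks=[0.006,0,0.004,0,0,0,0.012,0,0.009,0,0,0,0.019,0,0.013,0,0,0,0.026,0,0.018,0,0,0,0.032,-0.001,0.022,0,0,0])

```text
clock: 4.75
eef_pos: [460.1, 14.2, 17.4]
eef_rot: [-3.139, -0.609, 1.606]
wrist_force: [0.6, -3.0, -1.4]
finger_gap: 44.2
finger_force: 1.8
```

```bash
python3 -c "
from go import *
flask(48)
delta([455,134,18])
p=np.load('scene.npz')['p'];save(p[150:300,220:420],'c3.png',4)"
```

```text
flask 70 [459.5  49. ] 296
flask 120 [459.7  48.7] 278
clock 4.8 pos [459.8  15.   17.4] F [ 1.4 -0.2 -1.5] q [-0.37  0.51  1.87  0.62  1.12 -0.79] 
 d [98.  -0.5 67.7] rv [ 0.0003  0.0014 -0.004 ]
```

View pics/c3.png

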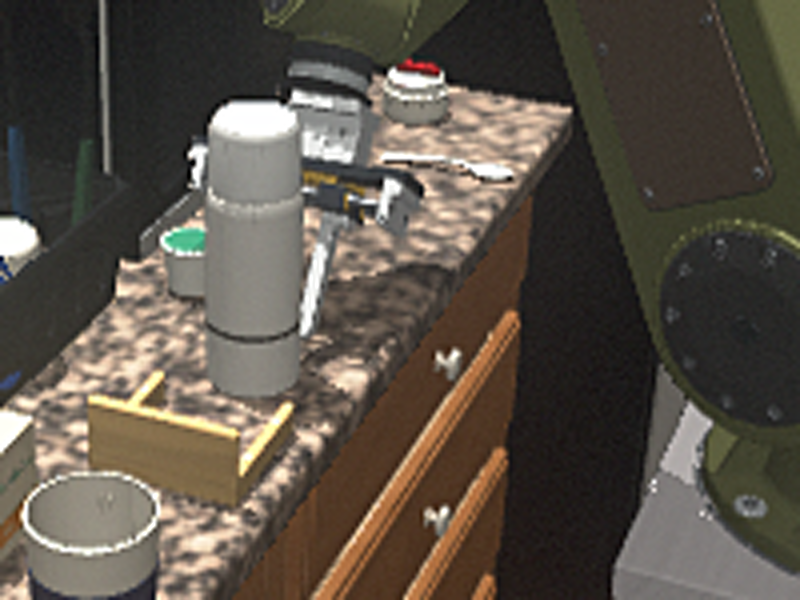

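The crop shows the flask upright, foot at (252,385), just in front of the stand's mouth with its noses at (155,380) and (288,408). It is lined up to within about 4 mm. The fingers are behind it at (315,320).

To row units: 31 mm is 0.031, 25 mm is 0.025.

Request:
creep_tool(ticks=[0.006,0,0.004,0,0,0,0.012,-0.001,0.008,0,0,0,0.019,-0.001,0.013,0,0,0,0.025,-0.002,0.017,0,0,0,0.031,-0.002,0.022,0,0,0])

```text
clock: 5.3
eef_pos: [456.9, 51.9, 17.3]
eef_rot: [-3.14, -0.609, 1.606]
wrist_force: [-0.5, -5.2, 2.0]
finger_gap: 44.3
finger_force: 2.4
```

Request:
creep_tool(ticks=[0.005,0,0.003,0,0,0,0.01,0,0.007,0,0,0,0.015,0,0.01,0,0,0,0.02,0,0.014,0,0,0,0.025,0,0.017,0,0,0])

```text
clock: 5.8
eef_pos: [455.9, 82.0, 17.5]
eef_rot: [-3.14, -0.609, 1.606]
wrist_force: [-0.8, -2.6, -0.4]
finger_gap: 44.3
finger_force: 1.6
```

```bash
python3 -c "
from go import *
flask(118)
delta([455,134,18])"
```

```text
flask 70 [455.5 116.8] 301
flask 120 [455.3 116.8] 280
clock 5.85 pos [455.7  82.6  17.6] F [ 0.2 -0.6 -0.5] q [-0.23  0.48  1.93  0.69  1.04 -0.72] 
 d [42.4  1.1 29.1] rv [ 0.0009  0.0017 -0.0041]
```

To row units: 25 mm is 0.025, 20 mm is 0.02.

Request:
creep_tool(ticks=[0.005,0,0.003,0,0,0,0.01,0,0.007,0,0,0,0.015,0,0.01,0,0,0,0.02,0,0.014,0,0,0,0.025,0.001,0.017,0,0,0])

```text
clock: 6.35
eef_pos: [455.6, 112.3, 17.8]
eef_rot: [-3.139, -0.609, 1.606]
wrist_force: [-0.1, -1.0, -1.6]
finger_gap: 44.2
finger_force: 1.3
```

Request:
creep_tool(ticks=[0.002,0,0.001,0,0,0,0.004,0,0.003,0,0,0,0.006,0,0.004,0,0,0,0.008,0,0.005,0,0,0,0.01,0,0.007,0,0,0])

```text
clock: 6.85
eef_pos: [455.4, 124.0, 17.9]
eef_rot: [-3.14, -0.609, 1.606]
wrist_force: [0.6, -2.5, -0.5]
finger_gap: 44.2
finger_force: 1.6
```

```bash
python3 -c "
from go import *
flask(160)
delta([455,134,18])"
```

```text
flask 70 [454.7 158.9] 295
flask 120 [455.  158.5] 284
clock 6.9 pos [455.3 124.3  17.8] F [-0.  -1.5 -0.5] q [-0.15  0.47  1.94  0.73  1.   -0.67] 
 d [8.  0.  5.4] rv [ 0.0012  0.0019 -0.0043]
```

To row units: 6 mm is 0.006, 5 mm is 0.005.

Request:
creep_tool(ticks=[0.001,0,0.001,0,0,0,0.002,0,0.002,0,0,0,0.004,0,0.003,0,0,0,0.005,0,0.004,0,0,0,0.006,0,0.004,0,0,0])

```text
clock: 7.4
eef_pos: [455.1, 131.3, 18.0]
eef_rot: [-3.14, -0.609, 1.606]
wrist_force: [0.7, -1.6, -1.7]
finger_gap: 44.1
finger_force: 1.3
```

Request:
creep_tool(ticks=[0.0005,0,0.0004,0,0,0,0.001,0,0.0007,0,0,0,0.0015,0,0.001,0,0,0,0.002,0,0.0014,0,0,0,0.0025,0,0.0017,0,0,0])

```text
clock: 7.9
eef_pos: [455.1, 133.9, 17.9]
eef_rot: [-3.14, -0.608, 1.606]
wrist_force: [-0.7, -8.1, -0.5]
finger_gap: 44.1
finger_force: 3.7
```

```bash
python3 -c "
from go import *
flask(168)"
```

```text
flask 70 [454.5 168.3] 294
flask 120 [454.8 168.1] 280
```

To row units: 1.2 mm is 0.0012, 0.9 mm is 0.0009.

Request:
creep_tool(ticks=[0.0004,0,0.0003,0,0,0,0.0008,0,0.0006,0,0,0,0.0012,0,0.0009,0,0,0])

```text
clock: 8.25
eef_pos: [455.2, 134.6, 17.8]
eef_rot: [-3.141, -0.607, 1.606]
wrist_force: [-3.4, -18.7, 2.3]
finger_gap: 44.4
finger_force: 8.1
```

```bash
python3 -c "
from go import *
flask(168)"
```

```text
flask 70 [454.5 168.2] 291
flask 120 [454.4 168.4] 286
```

Force has risen to 19 N with no further motion, so the flask is against the wall. Backing off along the push line, then up.

To row units: -50 mm is -0.05, -35 mm is -0.035.

Request:
creep_tool(ticks=[-0.002,0,-0.0014,0,0,0,-0.006,0,-0.004,0,0,0,-0.014,0,-0.01,0,0,0,-0.03,0,-0.021,0,0,0,-0.05,0,-0.035,0,0,0])

```text
clock: 8.8
eef_pos: [457.0, 74.0, 18.2]
eef_rot: [-3.14, -0.609, 1.607]
wrist_force: [0.3, 0.0, 0.3]
finger_gap: 44.0
finger_force: 0.0
```

Request:
creep_tool(ticks=[-0.015,0,-0.015,0,0,0,-0.03,0,-0.035,0,0,0,-0.04,0,-0.06,0,0,0,-0.05,0,-0.09,0,0,0,-0.055,0,-0.11,0,0,0])

```text
clock: 9.3
eef_pos: [461.2, -35.4, 77.9]
eef_rot: [-3.14, -0.609, 1.605]
wrist_force: [-0.0, 0.5, 0.2]
finger_gap: 44.0
finger_force: 0.0
```

Request:
creep_tool(ticks=[0,0,0,0,0,0,0,0,0,0,0,0])

```text
clock: 9.5
eef_pos: [460.9, -33.3, 76.5]
eef_rot: [-3.14, -0.609, 1.605]
wrist_force: [-0.2, -0.2, -0.2]
finger_gap: 43.7
finger_force: 0.0
```

```bash
python3 -c "
from go import *
flask(168)
p=np.load('scene.npz')['p'];save(p[150:350,200:400],'c4.png',3);print(manip.read_state()['eef_pos'])
p,d=cap('side');save(p,'s4.png',1.4)"
```

```text
flask 70 [454.5 168.4] 287
flask 120 [454.6 168.2] 276
[460.63399523 -32.78904984  76.24414678]
```

View pics/c4.png

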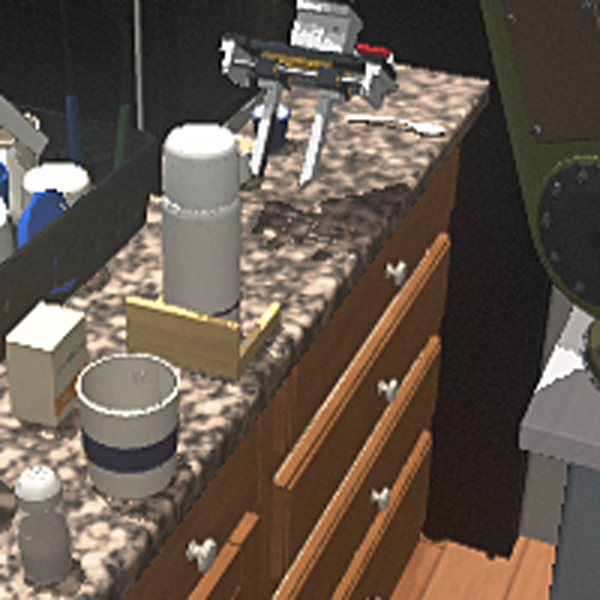

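View pics/s4.png

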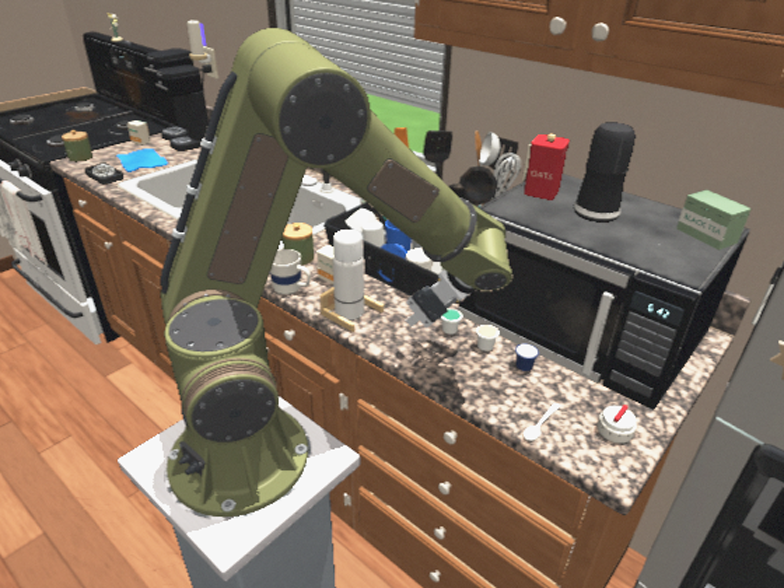

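Both views show the flask upright between the rails against the wall: about (200,230) in the crop, (349,275) in the side view. The pods, spoon and mug are where they were, and the hand is clear.

```bash
python3 -c "
from cell import manip
print(manip.sign_off())"
```

```text
the job is handed in; nothing more can be done
None
```

The flask is parked upright in the stand, fully home against the end wall. I saw nothing else move, the hand is clear, and I handed the job in at about 10 s on the robot's clock.

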